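# Brush out the filter cups and knock the brush clean

## Robot

A 6-joint arm with a two-finger parallel gripper is mounted at the origin on the work surface. World frame = base frame: x ahead of the robot, y to its left, z up, the work surface at z = 0. Lengths are in m, angles in rad, forces in N, time in s.
With the tool pointing down it reaches from about 0.325 to 0.9 m from the base axis. Payload 6.1 kg.
Tool frame: the origin (TCP) lies midway between the tips of the shut fingers; the grasp point (between the pads) lies 19 mm behind it; z points along the fingers, y is the line along which they close (so a half turn about z gives the same grasp; the last joint's range is limited). The gripper opens to 85 mm and grips with 20 to 120 N. Pads are 22 mm wide; open, the fingers measure 114 mm over their backs; the gripper's body (76 mm by 85 mm) begins 54 mm behind the grasp point. The pads swing forward as they close: fully open they stand 13 mm farther back than shut.
Start: joints at [-1.437, 0.22, 1.526, -0, 1.395, -0.126], TCP at [0.161, -0.604, 0.231] pointing down, gripper open.
Joint ranges: [-2.98, 2.98], [-0.91, 2.08], [0.09, 2.57], [-1.24, 4.39], [0.2, 2.65], [-2.68, 2.68]. Speed limits (rad/s): [2.57, 2.57, 3.01, 3.14, 3.14, 3.14].

## Interface

Orientations are given as [roll, pitch, yaw] about the fixed x, y, z axes, in that order (R = Rz(yaw) Ry(pitch) Rx(roll)).
In Python, from plant import movep, move_l, set_joints, gripper_to, hold, inverse_kinematics, observe, get_image, get_calibration, Unreachable, job_done gives the robot as it stands. Calls block until the motion is done:
- movep(position, orientation): joint-space move of the TCP to a pose.
- move_l(position, feed=0.15, rotation=None, max_force=None): straight line of the TCP; rotation=None keeps the orientation; feed is the mean speed in m/s. With max_force (N) it stops when the force on the tool has changed by that much, and returns True; else False.
- set_joints(angles): joint-space move.
- gripper_to(opening, f_grip=None): finger opening in m; f_grip is the grip in N (None keeps the last); returns when the fingers have stopped.
- hold(seconds).
- inverse_kinematics(position, orientation): joint angles nearest the present ones, or None.
- observe(): the state.
- get_image(name): name is "scene" or "top" or "wrist"; returns (picture, depth): 400x640x3 uint8, red, green, blue; 400x640 float32, m along the optical axis (not along the pixel's ray), 0 where there is no reading.
- get_calibration(name): a dict with "intrinsics" (3x3 intrinsics, pixels), "dist_coeffs" ([k1, k2, p1, p2, k3] as OpenCV has them; the pictures are not rectified), "world_from_camera" (4x4, takes a point from camera to world coordinates). Camera axes: x right, y down, z forward; pixel columns grow to the right and rows downward; lengths in m; the calibration is good to about 2 mm. A picture is of the moment at which its call begins: read the wrist's pose just before it. get_calibration takes no time and is no camera call; for the wrist camera it gives the pose at the moment of the call.
A pose or a line that the arm cannot do raises Unreachable and nothing moves.
- job_done(): hands the job in; it is judged then, once.
The state is a dict: "time_s": time; "q": joint angles; "joint_velocities": joint speeds; "joint_torque": joint torques, N m; "eef_pos": TCP position; "tcp_rot": TCP orientation; "ft_force": force on the tool from outside, world axes, zero at the start; "torque": the same for the moment, N m; "opening": finger opening in m; "grasp_force": force on a finger pad.
Only numpy, scipy, OpenCV 4.12 (cv2) and the standard library are available. Lean on these libraries where they do the work, as an engineer would, in place of code of your own. Each camera call takes 0.05 s, during which the arm holds its last target. There are 200 camera calls.

## Task

Take the long brush from its holder and brush out every filter cup on the bench, one after another, the tallest first and the shortest last: each time run the brush down to the bottom, draw it up to the mouth and run it down to the bottom again. Then stir the brush round in the pot of ceramic blocks until every block has been shifted well away from where it lay (about a block's width), keeping them all in the pot, and stand the brush back in its holder. Stand all the cups upright and flat on the shallow tray, let go of them, and leave the other parts on the bench where they are.

Things in the scene. Friction and masses are not known exactly. Their poses are not given: they have to be found in the camera images.
- brush: long brush, 211 mm, 0.15 kg, loose, standing head down in its holder: white rigid round head 32 mm thick, 75 mm long, flat end; 10 mm steel rod; at the top a grey square grip 18 x 18 mm, 65 mm long, its middle 178 mm from the end of the head. Origin: centre of the flat end of the head; z runs from there to the grip; x and y are square to the grip's faces.
- brush_tip (a point): centre of the flat end of the brush's head (the brush's origin).
- holder: black open square plastic box, fixed: 64 x 64 mm outside, 54 x 54 mm inside, 70 mm high, inner floor 5 mm up, on a 100 x 80 mm foot. The brush stands in it with 11 mm play each side. Origin: centre of its underside, z up.
- cup_tall: the tallest round stainless-steel filter cup, loose, standing open end up: outside diameter 64 mm, wall 3 mm, height 125 mm, floor 6 mm thick, about 0.2 kg. Origin: centre of its underside; z up through its mouth. May be absent. It can be gripped across its 64 mm outside from above, round its rim.
- cup_mid: the middle-sized round stainless-steel filter cup, loose, standing open end up: outside diameter 64 mm, wall 3 mm, height 100 mm, floor 6 mm thick, about 0.2 kg. Origin: centre of its underside; z up through its mouth. May be absent. It can be gripped across its 64 mm outside from above, round its rim.
- cup_short: the shortest round stainless-steel filter cup, loose, standing open end up: outside diameter 64 mm, wall 3 mm, height 75 mm, floor 6 mm thick, about 0.2 kg. Origin: centre of its underside; z up through its mouth. May be absent. It can be gripped across its 64 mm outside from above, round its rim.
- pot: round open steel pot, fixed: outside diameter 164 mm, wall 4 mm, height 60 mm, inner floor 5 mm up, a small bar handle on one side (its +y). It holds the ceramic blocks in one layer, 50 mm from its middle, the middle free; several pushed along the wall together can jam and twist the brush in the grip. Origin: centre of its underside, z up.
- tray: shallow aluminium tray, fixed: 170 mm along its x, 320 mm along its y, floor 4 mm up, rim 4 mm thick and 10 mm high in all. Empty at the start; room for three cups in a row along y. Origin: centre of its underside, z up.
- block0: white ceramic polishing block, a short upright cylinder 28 mm in diameter and 24 mm high, 30 g, smooth and slippery (friction about 0.12), loose in the pot; origin at the centre of its underside. May be absent.
- block1: white ceramic polishing block, a short upright cylinder 28 mm in diameter and 24 mm high, 30 g, smooth and slippery (friction about 0.12), loose in the pot; origin at the centre of its underside. May be absent.
- block2: white ceramic polishing block, a short upright cylinder 28 mm in diameter and 24 mm high, 30 g, smooth and slippery (friction about 0.12), loose in the pot; origin at the centre of its underside. May be absent.
- block3: white ceramic polishing block, a short upright cylinder 28 mm in diameter and 24 mm high, 30 g, smooth and slippery (friction about 0.12), loose in the pot; origin at the centre of its underside. May be absent.
- block4: white ceramic polishing block, a short upright cylinder 28 mm in diameter and 24 mm high, 30 g, smooth and slippery (friction about 0.12), loose in the pot; origin at the centre of its underside. May be absent.
- retainer_a: spare steel retainer plate, a disc 110 mm in diameter, 6 mm thick with a low hub (16 mm high in all), loose, to be left alone; origin: centre of its underside.
- retainer_b: another such retainer plate, to be left alone.
- lid_handle: black plastic lid handle, 110 mm long (its y), 20 mm wide, 24 mm high, loose, to be left alone; origin: centre of its underside.
- locking_peg: steel locking peg, 72 mm long (its x), 12 to 30 mm wide, 14 mm high, loose, to be left alone; origin: centre of its underside.
Not all that is in view belongs to the job. Leave any blue, pink or yellow look-alike of the cup_mid alone.

How it is judged:
On the way, in this order (a step that is already met when the one before it is completed fails the run):
1. the brush is down at the bottom of the tall cup (z of brush_tip in the frame of cup_tall between -0.005 and 0.022 m and horizontal distance between brush_tip and cup_tall below 0.03 m), for 0.1 s.
2. the brush has been drawn up past 60 percent of the tall cup's height, above or within its mouth (z of brush_tip in the frame of cup_tall above 0.075 m and horizontal distance between brush_tip and cup_tall below 0.04 m), for 0.1 s.
3. the brush is down at the bottom of the tall cup again (all of step 1), for 0.1 s.
4. the brush is down at the bottom of the middle cup (z of brush_tip in the frame of cup_mid between -0.005 and 0.022 m and horizontal distance between brush_tip and cup_mid below 0.03 m), for 0.1 s.
5. the brush has been drawn up past 60 percent of the middle cup's height, above or within its mouth (z of brush_tip in the frame of cup_mid above 0.06 m and horizontal distance between brush_tip and cup_mid below 0.04 m), for 0.1 s.
6. the brush is down at the bottom of the middle cup again (all of step 4), for 0.1 s.
7. the brush is down at the bottom of the short cup (z of brush_tip in the frame of cup_short between -0.005 and 0.022 m and horizontal distance between brush_tip and cup_short below 0.03 m), for 0.1 s.
8. the brush has been drawn up past 60 percent of the short cup's height, above or within its mouth (z of brush_tip in the frame of cup_short above 0.045 m and horizontal distance between brush_tip and cup_short below 0.04 m), for 0.1 s.
9. the brush is down at the bottom of the short cup again (all of step 7), for 0.1 s.
10. with the brush head down in the pot, every ceramic block in it has been shifted at least 15 mm from where it first lay (horizontal distance between brush_tip and pot below 0.07 m and z of brush_tip in the frame of pot below 0.03 m and distance of each of block0, block1, block2, block3, block4 from where it was at the start of the episode above 0.015 m), for 0.1 s.
At the end, for the whole second after the job is handed in: Every cup stands upright (within 0.12 rad), flat on the tray floor and at rest, its middle within 53 mm (x) and 128 mm (y) of the tray's; the brush stands head down in its holder, within 20 mm of its middle, end under 20 mm up, tilt under 0.35 rad; every block is in the pot (x of cup_tall in the frame of tray between -0.053 and 0.053 m and y of cup_tall in the frame of tray between -0.128 and 0.128 m and z of cup_tall in the frame of tray between -0.005 and 0.012 m and angle between each of cup_tall, cup_mid, cup_short's own z axis and vertical below 0.12 rad and linear speed of each of cup_tall, cup_mid, cup_short, brush below 0.02 m/s and x of cup_mid in the frame of tray between -0.053 and 0.053 m and y of cup_mid in the frame of tray between -0.128 and 0.128 m and z of cup_mid in the frame of tray between -0.005 and 0.012 m and x of cup_short in the frame of tray between -0.053 and 0.053 m and y of cup_short in the frame of tray between -0.128 and 0.128 m and z of cup_short in the frame of tray between -0.005 and 0.012 m and horizontal distance between each of block0, block1, block2, block3, block4 and pot below 0.078 m and z of each of block0, block1, block2, block3, block4 in the frame of pot below 0.055 m and horizontal distance between brush_tip and holder below 0.02 m and z of brush_tip in the frame of holder below 0.02 m and angle between brush's own z axis and vertical below 0.35 rad); the robot touches nothing.
It fails at once if a spare retainer plate was moved more than 40 mm (distance of retainer_a from where it was at the start of the episode above 0.04 m).
It fails at once if a spare retainer plate was moved more than 40 mm (distance of retainer_b from where it was at the start of the episode above 0.04 m).
It fails at once if the lid handle was moved more than 40 mm (distance of lid_handle from where it was at the start of the episode above 0.04 m).
It fails at once if the locking peg was moved more than 40 mm (distance of locking_peg from where it was at the start of the episode above 0.04 m).
Of block0, block1, block2, block3, block4 only 3 to 5 are there at a start; the rules pass over those that are not, and their reading is None.
Of cup_tall, cup_mid, cup_short only 2 to 3 are there at a start; the rules pass over those that are not, and their reading is None.
At some moment in a run one of cup_tall, cup_mid, cup_short may be knocked a few centimetres aside while the robot is not near it.
It also fails if it takes over 210 s, if anything falls off the work surface, if the arm or the gripper's body presses on something with over 40 N, if the wrist force passes 120 N, or if a joint passes its speed limit or range.

## Working session

There is one attempt and no reset: what is moved stays moved. The work goes in short steps, each a Python script; the robot and the scene stay as the last script left them, time stands still between calls to the robot, and variables do not carry over. Pictures are saved under pics/ and viewed, at most 14 in all, crops included, and the job is handed in when it is done.

```bash
ls; mkdir -p pics; python3 - <<'E'
from plant import *
import cv2,numpy as np
for n in("top","scene"):
    im,d=get_image(n); np.savez(f"{n}0.npz",im=im,d=d); cv2.imwrite(f"pics/{n}0.png",im[:,:,::-1])
    c=get_calibration(n); print(n,np.round(c["intrinsics"],1).tolist(),c["dist_coeffs"],np.round(c["world_from_camera"],3).tolist())
o=observe();print(o["time_s"],o["opening"],o["ft_force"],o["tcp_rot"])
E
```

```text
pics
top [[510.2, 0.0, 314.9], [0.0, 510.2, 195.4], [0.0, 0.0, 1.0]] [0.03887015 0.         0.         0.         0.        ] [[-0.02, -0.981, 0.191, 0.277], [-1.0, 0.019, -0.004, -0.027], [0.001, -0.191, -0.982, 1.31], [0.0, 0.0, 0.0, 1.0]]
scene [[481.1, 0.0, 323.5], [0.0, 481.1, 204.9], [0.0, 0.0, 1.0]] [-0.10198821  0.          0.          0.          0.        ] [[0.382, 0.703, -0.6, 1.25], [0.924, -0.303, 0.233, -0.286], [-0.018, -0.643, -0.766, 0.951], [0.0, 0.0, 0.0, 1.0]]
0.1 0.0853489292345081 [ 0.72936206 -0.22162127  0.10434439] [-3.13984662e+00 -2.42701671e-04  2.59815661e-01]
```

View pics/top0.png

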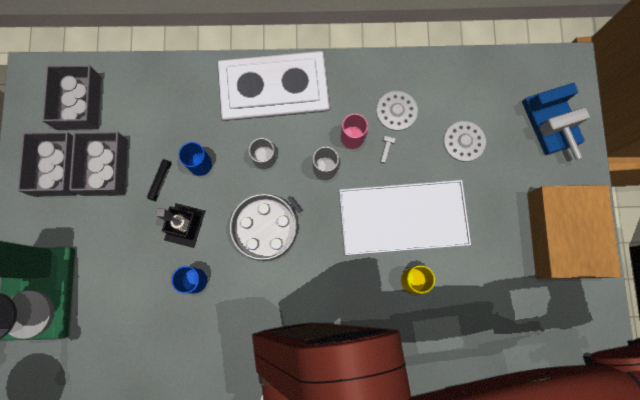

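View pics/scene0.png

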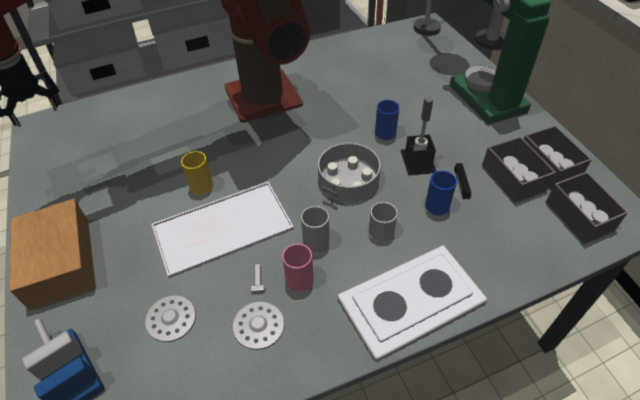

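The top view shows two steel cups at (262,152) and (326,162), with blue (194,157) and (188,279), pink (354,130) and yellow (418,279) look-alikes. The pot is at (264,227) with 5 blocks, the holder and brush at (183,222), and the tray at (405,217). In the scene view the steel cups are at (315,229) and (383,222). Next I measure positions and heights.

```bash
cat > h.py <<'E'
import numpy as np,cv2
from plant import *
def rays(n,px,c=None):
    c=c or get_calibration(n); K=np.array(c["intrinsics"],float); T=np.array(c["world_from_camera"])
    p=cv2.undistortPoints(np.asarray(px,float).reshape(-1,1,2),K,np.array(c["dist_coeffs"],float)).reshape(-1,2)
    return np.c_[p,np.ones(len(p))],T
def onplane(n,px,z,c=None):
    r,T=rays(n,px,c); d=r@T[:3,:3].T; o=T[:3,3]
    return o+d*((z-o[2])/d[:,2])[:,None]
def cloud(n,d,c=None):
    h,w=d.shape; px=np.stack(np.meshgrid(np.arange(w),np.arange(h)),-1).reshape(-1,2)
    r,T=rays(n,px,c); P=(r*d.reshape(-1,1))@T[:3,:3].T+T[:3,3]
    P[d.ravel()<=0]=np.nan
    return P.reshape(h,w,3)
def circ(xy):
    xy=np.asarray(xy); A=np.c_[2*xy,np.ones(len(xy))]
    for _ in range(4):
        s=np.linalg.lstsq(A,(A[:,:2]/2)**2@[1,1],rcond=None)[0]
        r=np.sqrt(s[2]+s[0]**2+s[1]**2); e=np.abs(np.hypot(*(A[:,:2]/2-s[:2]).T)-r)
        A=A[e<=max(np.percentile(e,85),.002)]
    return s[:2],r
E
cat > m.py <<'E'
from h import *
for n,rois in(("top",{"cupA":(262,152),"cupB":(326,162)}),("scene",{"cupB":(315,225),"cupA":(383,218)})):
    f=np.load(n+"0.npz"); P=cloud(n,f["d"]); 
    print(n,"table z",np.nanmedian(P[...,2]), "invalid",np.mean(f["d"]==0))
    for k,(u,v) in rois.items():
        Q=P[v-35:v+35,u-22:u+22].reshape(-1,3); Q=Q[Q[:,2]>.03]
        zt=np.nanpercentile(Q[:,2],97); R=Q[Q[:,2]>zt-.006]
        print(k,"top z",zt.round(4),len(R),circ(R[:,:2]))
f=np.load("top0.npz");P=cloud("top",f["d"]);im=f["im"]
g=cv2.cvtColor(im,cv2.COLOR_RGB2GRAY)
Q=P[185:265,222:305].reshape(-1,3);R=Q[(Q[:,2]>.052)&(Q[:,2]<.068)];print("pot",len(R),circ(R[:,:2]))
Q=P[195:260,235:295];m=((Q[...,2]>.02)&(Q[...,2]<.04)&(g[195:260,235:295]>150)).astype(np.uint8)
k,l,s,c=cv2.connectedComponentsWithStats(m)
for i in range(1,k):
    if s[i,4]>15:print("blk",s[i,4],(c[i]+[235,195]).round(1),onplane("top",[c[i]+[235,195]],.029)[0].round(4))
Q=P[195:250,150:215].reshape(-1,3);R=Q[(Q[:,2]>.062)&(Q[:,2]<.078)];print("holder",len(R),np.round(cv2.minAreaRect(R[:,:2].astype(np.float32)*1000),1).tolist() if 0 else cv2.minAreaRect(R[:,:2].astype(np.float32)*1000))
for lo,hi in((.09,.15),(.15,.19),(.19,.25)):
    R=Q[(Q[:,2]>lo)&(Q[:,2]<hi)];print("brush",lo,len(R),R.mean(0) if len(R) else 0, cv2.minAreaRect(R[:,:2].astype(np.float32)*1000) if len(R)>3 else 0)
m=(g>190)&(np.indices(g.shape)[0]>175)&(np.indices(g.shape)[1]>335)&(np.indices(g.shape)[1]<475)&(np.indices(g.shape)[0]<260)
ys,xs=np.nonzero(m);print("tray",cv2.minAreaRect(onplane("top",np.c_[xs,ys],.007)[:,:2].astype(np.float32)*1000))
for k,(u,v) in dict(blue1=(194,157),blue2=(188,279),pink=(354,130),yel=(418,279),retA=(397,110),retB=(465,141),peg=(388,149),lid=(159,180)).items():print(k,onplane("top",[(u,v)],.05 if k[0] in'bpy'and k!='peg' else .01)[0,:2].round(3))
E
python3 m.py
python3 - <<'E'
import cv2
a=cv2.imread('pics/scene0.png')[130:280,270:470];b=cv2.imread('pics/top0.png')[120:270,140:340]
cv2.imwrite('pics/c1.png',cv2.hconcat([cv2.resize(a,None,fx=2,fy=3.,interpolation=2)[:, :],cv2.resize(b,None,fx=2,fy=3,interpolation=2)]))
E
```

```text
top table z -6.048036063277529e-05 invalid 0.00418359375
cupA top z 0.0764 100 (array([0.63661925, 0.10122898]), np.float64(0.030236407711507974))
cupB top z 0.1017 106 (array([ 0.6267162 , -0.07618119]), np.float64(0.05375071192401411))
scene table z 0.00024714567993555647 invalid 0.00397265625
cupB top z 0.101 219 (array([ 0.63621354, -0.07065151]), np.float64(0.0574760655784756))
cupA top z 0.076 139 (array([0.63885853, 0.10150908]), np.float64(0.030353563090549755))
pot 371 (array([0.44602669, 0.09827481]), np.float64(0.0795036677155701))
blk 90 [263.  208.2] [0.4956 0.0999 0.029 ]
blk 90 [282.1 220.6] [0.4628 0.0516 0.029 ]
blk 90 [245.4 221.8] [0.4616 0.1442 0.029 ]
blk 93 [275.6 243.2] [0.4059 0.0681 0.029 ]
blk 89 [251.6 243.5] [0.4064 0.1284 0.029 ]
holder 281 ((460.70025634765625, 304.73004150390625), (64.65369415283203, 64.15957641601562), 74.28607177734375)
brush 0.09 24 [0.45808677 0.30033374 0.11190153] ((458.2912902832031, 300.3424072265625), (4.369412422180176, 8.49996566772461), 68.71990966796875)
brush 0.15 56 [0.45649663 0.29809391 0.1702713 ] ((455.8832092285156, 299.25836181640625), (12.31757640838623, 22.298171997070312), 46.54139709472656)
brush 0.19 99 [0.45858737 0.30137088 0.2100254 ] ((459.61444091796875, 303.1706848144531), (18.37369728088379, 18.40006446838379), 80.55584716796875)
tray ((470.3790588378906, -261.32489013671875), (168.74232482910156, 319.4200134277344), 3.4544291496276855)
blue1 [0.628 0.273]
blue2 [0.321 0.28 ]
pink [ 0.692 -0.137]
yel [ 0.31  -0.279]
retA [ 0.758 -0.257]
retB [ 0.668 -0.432]
peg [ 0.651 -0.228]
lid [0.579 0.372]
```

View pics/c1.png

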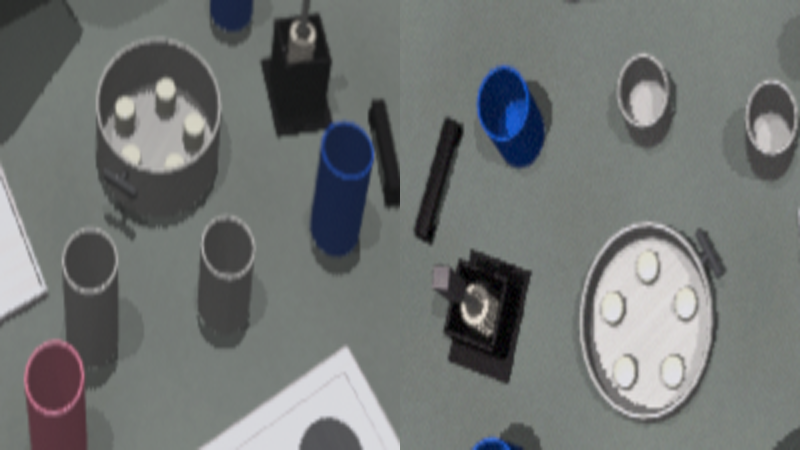

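The only steel cups are B (326,162), with its rim at 0.101 m, so cup_mid, and A (262,152), with its rim at 0.076 m, so cup_short. The crop confirms both are bare grey steel, while the blue and pink ones are look-alikes, and no tall cup has shown up so far. I move over the brush, then look again in case the arm was hiding something.

```bash
cat >> h.py <<'E'
def cups(n="top",save=None):
    im,d=get_image(n); c=get_calibration(n)
    if save: cv2.imwrite(f"pics/{save}.png",im[:,:,::-1])
    P=cloud(n,d,c); sat=im.max(2).astype(int)-im.min(2); out={}
    for k,h in(("tall",.125),("mid",.1),("short",.075)):
        # thin rim ring: points at rim height, low saturation, with in-ring evidence
        m=(np.abs(P[...,2]-h-.0005)<.005)&(sat<40)&(P[...,0]>.25)&(P[...,0]<.9)&(np.abs(P[...,1])<.6)
        lab=cv2.connectedComponentsWithStats(cv2.dilate(m.astype(np.uint8),np.ones((5,5))))
        for i in range(1,lab[0]):
            R=P[(lab[1]==i)&m]
            if len(R)<25: continue
            ce,r=circ(R[:,:2])
            if .024<r<.037: out.setdefault(k,[]).append((ce.round(4).tolist(),round(float(r),4),len(R)))
    return out
E
python3 - <<'E'
from h import *
p=[.4596,.3032,.33]
for y in(-.164,1.407,-1.735,2.978):
    q=inverse_kinematics(p,[np.pi,0,y]);print(y,None if q is None else np.round(q,2))
movep([.46,0.1,.36],[np.pi,0,-.164]);print(cups("scene"))
movep(p,[np.pi,0,-.164])
print(cups("top","top1"),cups("scene","scene1"),observe()["time_s"])
E
```

```text
-0.164 [ 0.44 -0.01  1.59 -0.    1.56  2.17]
1.407 [ 0.44 -0.01  1.59 -0.    1.56  0.6 ]
-1.735 [ 0.44 -0.01  1.59  0.    1.56 -2.54]
2.978 [ 0.44 -0.01  1.59  0.    1.56 -0.97]
{'mid': [([0.6058, -0.0588], 0.0303, 144)], 'short': [([0.3219, 0.2767], 0.0311, 91), ([0.6389, 0.1016], 0.0301, 138), ([0.6064, -0.059], 0.0303, 140), ([0.6903, -0.1337], 0.0303, 134)]}
{'mid': [([0.6038, -0.0589], 0.0301, 99)], 'short': [([0.6364, 0.1012], 0.03, 88), ([0.603, -0.0586], 0.0297, 29)]} {'mid': [([0.606, -0.0591], 0.0303, 146)], 'short': [([0.6386, 0.1016], 0.0305, 132), ([0.6061, -0.0591], 0.0303, 146), ([0.6906, -0.1338], 0.0304, 139)]} 3.8167
```

View pics/top1.png

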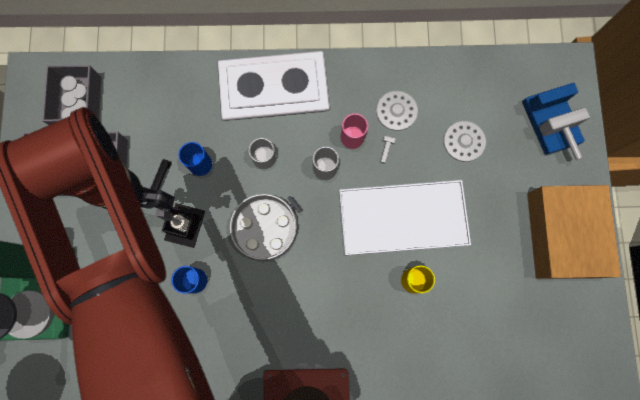

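No third cup anywhere, so the job is cup_mid and then cup_short. I grasp the brush and check how it hangs.

```bash
cat >> h.py <<'E'
D=[np.pi,0,1.407]
def brush(tcp):
    "head axis xy from both cameras, points 20..70 mm above the expected tip"
    for n in("top","scene"):
        im,d=get_image(n); P=cloud(n,d)
        t=tcp[2]-.159; sat=im.max(2).astype(int)-im.min(2)
        m=(np.hypot(P[...,0]-tcp[0],P[...,1]-tcp[1])<.035)&(P[...,2]<tcp[2]-.06)&(P[...,2]>t-.03)&(sat<60)
        R=P[m]
        if len(R)<30: print(n,"few",len(R)); continue
        a=R[R[:,2]<t+.035]; b=R[(R[:,2]>t+.035)&(R[:,2]<t+.072)]
        print(n,len(R),"zmin",np.percentile(R[:,2],1).round(4)-t,*[circ(k[:,:2]) for k in(a,b) if len(k)>15])
E
python3 - <<'E'
from h import *
movep([.4596,.3032,.30],D)
move_l([.4596,.3032,.164],feed=.1,max_force=15)
print(gripper_to(0.0,100)); o=observe();print(o["opening"],o["grasp_force"],o["eef_pos"])
print(move_l([.4596,.3032,.31],feed=.12)); o=observe();print(o["ft_force"],o["opening"],o["eef_pos"],o["time_s"])
brush(o["eef_pos"]);print(cups("top"),cups("scene","scene2"))
E
```

```text
False
0.016922005166332132 97.0891201752238 [0.45987479 0.30325884 0.16430121]
False
[-0.21781184 -0.89736224 -2.05792377] 0.016836862054245262 [0.45917337 0.30297881 0.30881219] 8.725
top 307 zmin 0.0013878084491535658 (array([0.45741841, 0.3020289 ]), np.float64(0.014278385019150802)) (array([0.45755841, 0.30258839]), np.float64(0.01471613246060992))
scene 391 zmin 0.0018878084491535663 (array([0.45864873, 0.30425665]), np.float64(0.01563221419339925)) (array([0.45897068, 0.30475281]), np.float64(0.01548401360381811))
{'mid': [([0.6038, -0.0591], 0.0302, 100)], 'short': [([0.6366, 0.1011], 0.0302, 90), ([0.6039, -0.0587], 0.0289, 29)]} {'mid': [([0.6061, -0.0591], 0.03, 146)], 'short': [([0.6387, 0.1015], 0.0304, 130), ([0.6064, -0.0591], 0.0303, 139), ([0.6905, -0.1338], 0.0304, 143)]}
```

View pics/scene2.png

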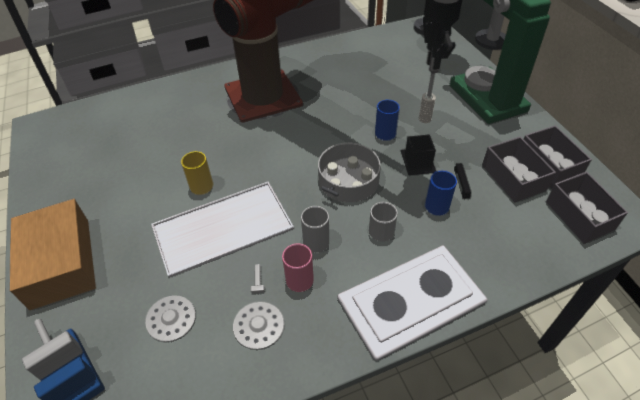

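The brush hangs straight from the gripper at (428,108) with its tip under the TCP. Now I brush the mid cup and then the short one, re-locating each just before going down.

```bash
cat >> h.py <<'E'
def find(k,last):
    L=[]
    for n in("top","scene"):
        for ce,r,c in cups(n).get(k,[]):
            if np.hypot(*(np.array(ce)-last))<.08 and r>.0285: L.append((np.hypot(*(np.array(ce)-last)),n,ce))
    best={}
    for e in sorted(L): best.setdefault(e[1],e[2])
    print(k,best); 
    v=np.array(list(best.values())); 
    return v.mean(0)
E
python3 - <<'E'
from h import *
last=dict(mid=[.605,-.059],short=[.6375,.1014])
for k,h in(("mid",.1),("short",.075)):
    c=find(k,last[k])
    move_l([*c,.31],feed=.2)
    c2=find(k,c)   # seen while overhead, may be partly hidden
    if np.hypot(*(c2-c))>.012: print("MOVED?",c,c2); break
    for i in range(2):
        s=move_l([*c,.172],feed=.1,max_force=12); hold(.3); o=observe()
        print(k,s,o["eef_pos"].round(4),o["ft_force"].round(1))
        if i==0: move_l([*c,.159+h+(.0 if 0 else -.01)],feed=.12); hold(.3)
    move_l([*c,.31],feed=.15)
print(observe()["time_s"]); print(cups("top"),cups("scene")); brush(observe()["eef_pos"])
E
```

```text
mid {'scene': [0.6061, -0.0588], 'top': [0.6037, -0.059]}
mid {'scene': [0.6063, -0.0588]}
mid False [ 0.605  -0.059   0.1723] [ 1.  -0.2 -2.4]
mid False [ 0.6052 -0.059   0.1726] [ 0.2  0.4 -1.3]
short {'top': [0.6369, 0.1013], 'scene': [0.6385, 0.1017]}
short {'scene': [0.6388, 0.1017], 'top': [0.6362, 0.0999]}
short False [0.6378 0.1015 0.1723] [ 0.4  0.3 -2.2]
short False [0.6381 0.1015 0.1728] [-1.3  0.4 -2. ]
22.35
{'mid': [([0.6039, -0.059], 0.0301, 102)], 'short': [([0.6366, 0.0991], 0.0286, 28), ([0.6048, -0.059], 0.0283, 27)]} {'mid': [([0.606, -0.0589], 0.0301, 151)], 'short': [([0.6388, 0.1015], 0.0305, 133), ([0.6064, -0.0591], 0.0302, 136), ([0.6872, -0.1332], 0.0276, 57), ([0.6892, -0.1335], 0.0315, 71)]}
top few 1
scene 469 zmin 0.00315249529252018 (array([0.63687447, 0.10391329]), np.float64(0.01543707558380687)) (array([0.63680754, 0.10409248]), np.float64(0.015456869500130923))
```

Both cups are brushed, so on to the stirring. The blocks lie at about 72° spacing. I push each one along in turn with the head at 50 mm radius, working backwards so that no long train forms.

```bash
cat >> h.py <<'E'
PC=np.array([.4468,.0983]); OFF=np.array([-.0005,.0005]); ZS=.171
def at(r,deg): return [*(PC-OFF+r*np.array([np.cos(np.radians(deg)),np.sin(np.radians(deg))])),ZS]
def sweep(a,b,r=.05):
    L=[at(r*.5,a),at(r,a)]+[at(r,t) for t in np.linspace(a,b,max(2,int(abs(b-a)/12)+1))[1:]]
    for p in L:
        if move_l(p,feed=.07,max_force=15): print("force stop at",p,observe()["ft_force"].round(1)); return False
    return True
def blocks(n="top",save=None):
    im,d=get_image(n); P=cloud(n,d)
    if save: cv2.imwrite(f"pics/{save}.png",im[:,:,::-1])
    g=cv2.cvtColor(im,cv2.COLOR_RGB2GRAY)
    m=(np.abs(P[...,2]-.029)<.006)&(np.hypot(P[...,0]-PC[0],P[...,1]-PC[1])<.077)&(g>90)
    m=cv2.morphologyEx(m.astype(np.uint8),cv2.MORPH_OPEN,np.ones((3,3)))
    k,l,s,c=cv2.connectedComponentsWithStats(m)
    return [(int(s[i,4]),P[l==i][:,:2].mean(0).round(4).tolist()) for i in range(1,k) if s[i,4]>12]
E
python3 - <<'E'
from h import *
move_l([*(PC-OFF),.31],feed=.2); print(move_l([*(PC-OFF),ZS],feed=.1,max_force=12))
ok=True
for a,b in((108,146),(37.5,75),(-34.5,3),(-107.5,-70),(143,198)):
    ok=sweep(a,b); print(a,b,ok,observe()["opening"])
    if not ok: break
    if (a,b)!=(143,198): move_l([*(PC-OFF),ZS],feed=.1)
hold(.3);print(observe()["time_s"]);print(blocks("top","top3"),blocks("scene"))
E
```

```text
False
108 146 True 0.016686134874658348
37.5 75 True 0.016933926624961144
-34.5 3 True 0.01699319222700987
-107.5 -70 True 0.01679772869194378
143 198 True 0.016926499434833313
38.175
[] [(57, [0.4299, 0.1585]), (111, [0.4187, 0.0499]), (26, [0.4863, 0.1415])]
```

View pics/top3.png

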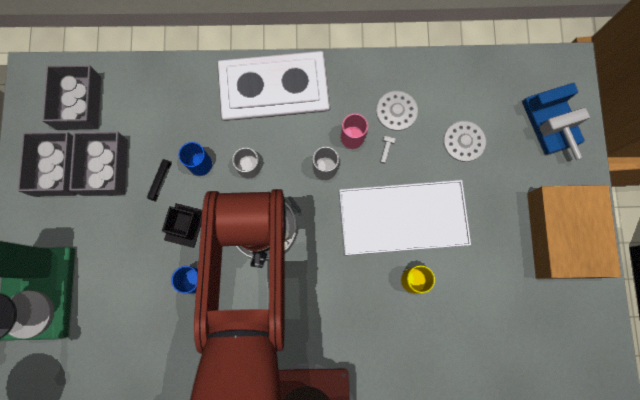

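The arm hides the pot from above, and the short cup has been knocked to (246,160). I lift the brush, move it over towards the holder and check the blocks from above.

```bash
python3 - <<'E'
from h import *
move_l([*(PC-OFF),ZS],feed=.1); move_l([*(PC-OFF),.31],feed=.15)
move_l([.4607,.3045,.31],feed=.2)
B=blocks("top"); print(len(B))
B0=np.array([[.4956,.0999],[.4628,.0516],[.4616,.1442],[.4059,.0681],[.4064,.1284]])
for n,p in B:
    v=np.array(p)-PC; print(n,p,"r",np.hypot(*v).round(4),"ang",np.degrees(np.arctan2(v[1],v[0])).round(0),"nearest start",np.hypot(*(B0-p).T).min().round(4))
brush(observe()["eef_pos"]);print(cups("top"),observe()["time_s"])
E
```

```text
5
71 [0.4943, 0.055] r 0.0643 ang -42.0 nearest start 0.0317
68 [0.4922, 0.144] r 0.0644 ang 45.0 nearest start 0.0306
88 [0.4301, 0.0499] r 0.0512 ang -109.0 nearest start 0.0303
78 [0.4273, 0.1597] r 0.0644 ang 108.0 nearest start 0.0376
80 [0.4035, 0.0537] r 0.0622 ang -134.0 nearest start 0.0146
top 309 zmin 0.0014085886491195798 (array([0.45930643, 0.3027192 ]), np.float64(0.014521425868861878)) (array([0.45930186, 0.3025767 ]), np.float64(0.014157964067576393))
scene 389 zmin 0.0018085886491195635 (array([0.46029403, 0.30503424]), np.float64(0.015693391373221902)) (array([0.46060823, 0.3052329 ]), np.float64(0.015372296780660865))
{'mid': [([0.6036, -0.0591], 0.0301, 102)], 'short': [([0.6121, 0.1411], 0.03, 98), ([0.6044, -0.0589], 0.0286, 25)]} 41.3833
```

All five blocks are at least 30 mm from where they started, since the ring order is kept and the one at -134° came from 143°. They are all still in the pot. I stand the brush back in its holder.

```bash
python3 - <<'E'
from h import *
p=[.4612,.305]
move_l([*p,.2],feed=.12,max_force=12)
print(move_l([*p,.163],feed=.04,max_force=5)); print(observe()["eef_pos"].round(4),observe()["ft_force"].round(1))
gripper_to(.05); hold(.2); gripper_to(.085)
move_l([*p,.30],feed=.12)
q=[.45,.02,.36]; movep(q,D)
im,d=get_image("top");P=cloud("top",d)
Q=P[195:250,150:215].reshape(-1,3)
for lo,hi in((.09,.145),(.205,.25)):
    R=Q[(Q[:,2]>lo)&(Q[:,2]<hi)];print("brush",R.mean(0).round(4),R[:,2].max().round(4))
print(cups("scene"),observe()["time_s"])
E
```

```text
True
[0.4608 0.3048 0.1643] [-0.5 -1.1  4.1]
brush [0.4581 0.302  0.1123] 0.135
brush [0.4592 0.3042 0.214 ] 0.2193
{'mid': [([0.6061, -0.059], 0.0305, 143)], 'short': [([0.3209, 0.2764], 0.0316, 58), ([0.6143, 0.142], 0.0303, 129), ([0.6063, -0.0591], 0.0303, 131), ([0.6906, -0.1338], 0.0303, 123)]} 46.8583
```

The brush stands upright in the holder. Next I carry the cups to the tray, mid first, finding each again just before the grasp.

```bash
cat >> h.py <<'E'
TC=np.array([.471,-.262]); ta=np.radians(3.45)
def tray(x,y): return TC+np.array([x*np.cos(ta)-y*np.sin(ta),x*np.sin(ta)+y*np.cos(ta)])
def carry(k,h,last,dst,yaw):
    c=find(k,last); R=[np.pi,0,yaw]
    for p in([*c,h+.1],[*c,h-.045],[*dst,h-.041]): print(np.round(inverse_kinematics(p,R),2))
    movep([*c,h+.15],R); c=find(k,c) if 0 else c
    s=move_l([*c,h-.045],feed=.12,max_force=8)
    if s: print("touch",observe()["eef_pos"],observe()["ft_force"]); return False
    gripper_to(.03,40); o=observe(); print("grip",o["opening"],o["grasp_force"])
    if o["opening"]<.058: return False
    z0=o["eef_pos"][2]
    move_l([*c,z0+.12],feed=.12); o=observe(); print("lift",o["opening"],o["ft_force"].round(1))
    move_l([*dst,z0+.12],feed=.2)
    move_l([*dst,z0+.02],feed=.12)
    print(move_l([*dst,z0+.001],feed=.03,max_force=5),observe()["eef_pos"][2]-z0)
    gripper_to(.085); move_l([*dst,z0+.15],feed=.12); return True
E
python3 - <<'E'
from h import *
print(carry("mid",.1,[.605,-.059],tray(0,-.06),-.722)); movep([.45,.05,.36],D)
print(cups("top","top4"),cups("scene"),observe()["time_s"])
E
```

```text
mid {'scene': [0.6059, -0.0589], 'top': [0.6037, -0.0595]}
[-0.23  0.2   1.61 -0.    1.33  2.07]
[-0.23  0.36  1.7  -0.    1.07  2.07]
[-0.73  0.28  1.8  -0.    1.06  1.56]
grip 0.06347131744445642 43.64467587321997
lift 0.06325481850495572 [ 0.9 -0.7 -1.9]
True 0.0038115613659132005
True
{'mid': [([0.472, -0.3231], 0.03, 119)], 'short': [([0.4718, -0.3227], 0.0302, 55)]} {'mid': [([0.4749, -0.322], 0.0307, 183)], 'short': [([0.322, 0.2758], 0.0308, 90), ([0.6705, 0.5549], 0.0316, 30), ([0.6147, 0.1418], 0.0303, 127), ([0.4755, -0.322], 0.0305, 150), ([0.6906, -0.1339], 0.0304, 148)]} 58.45
```

View pics/top4.png

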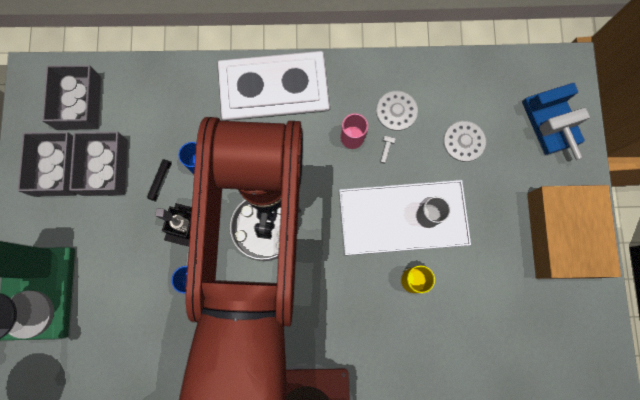

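The mid cup stands on the tray at (434,211) and the brush is in its holder at (178,223). Now the short cup.

```bash
python3 - <<'E'
from h import *
print(carry("short",.075,[.6132,.1415],tray(0,.06),.87)); movep([.45,.05,.36],D)
print(cups("top","top5"),cups("scene","scene5"),observe()["time_s"])
E
```

```text
short {'scene': [0.6142, 0.142]}
[ 0.1   0.28  1.57 -0.    1.3   0.8 ]
[ 0.1   0.44  1.65 -0.    1.05  0.8 ]
[-0.56  0.19  1.97 -0.    0.98  0.14]
grip 0.06252910137268888 44.53184348065406
lift 0.0622337861937922 [ 0.   0.4 -1.6]
True 0.0038661475995958143
True
{'mid': [([0.472, -0.3232], 0.0301, 117)], 'short': [([0.4717, -0.3227], 0.03, 62), ([0.4657, -0.2017], 0.0303, 106)]} {'mid': [([0.4749, -0.3221], 0.0306, 191)], 'short': [([0.3165, 0.2791], 0.0252, 44), ([0.3208, 0.2768], 0.0318, 48), ([0.4678, -0.2029], 0.0303, 172), ([0.4753, -0.3219], 0.0307, 137), ([0.6904, -0.1339], 0.0304, 137)]} 69.3
```

View pics/scene5.png

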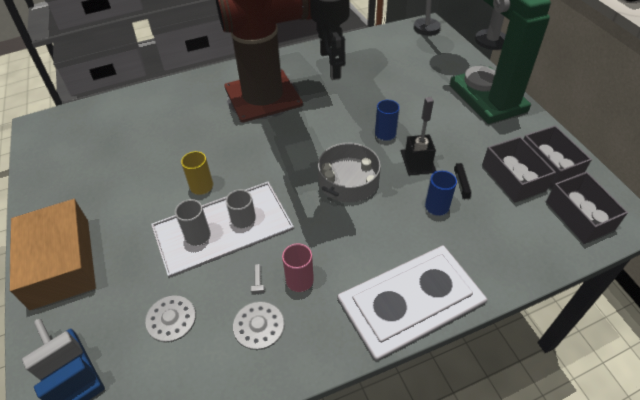

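Both cups stand upright on the tray at (192,222) and (240,208). The brush is in its holder at (425,125), the blocks are in the pot, and the other parts haven't moved. I hand in.

```bash
python3 -c "
from plant import *
hold(.5);print(job_done())"
```

```text
the job is handed in; nothing more can be done
None
```

The job is handed in, with no verdict returned: both cups present (mid and short; no tall cup on the bench) were brushed in order and stand on the tray, all five blocks shifted about 30 mm or more and stayed in the pot, the brush is back in its holder, and the other parts were left alone.

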